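Square up the organ panel for marking out

TASK

First draw the red-headed stop pin straight up out of the marking-out jig and park it, upright, hanging by its head in the notch of the yellow fork. Then lay the T-square on the jig's ledge with its stock flush along its whole length against the near edge of the blue panel, so that both brass feelers in its face are pressed in, and its blade flat over the panel, lined up with the orange tab (blade and tab are equally wide). Set the square down, do not drop or toss it, let go of everything, and leave the other things on the table where they are.

Things in the scene. Friction and masses are not known exactly. Their poses are not given: they have to be found in the camera images.
- jig: Jig fixed to the table: plywood board 200 x 200 x 20 mm; origin: centre of its underside; +x from the near ledge to the far clamps. On it is clamped a rigid blue panel 112 (x) x 180 (y) x 20 mm (top z = 40 mm), put in by hand: its near edge, an upright face, crosses y = 0 at x = -51 to -37 mm and is up to 0.03 rad askew. In front: bare ledge, z = 20 mm. Clamps at the far corners (|y| over 57 mm).
- bore (a point): Mouth of the pin's bore in the ledge: jig x = -59, y = 0, z = 20 mm. The bore is 13 mm wide, upright, 20 mm deep, right through the board to the table.
- tab: Flat orange tab 12 (x) x 24 (y) mm, 1 mm thick, on top of the panel near its far edge (jig x = +54 mm, jig y between -30 and +30 mm). Origin at its centre, on the panel's top; axes parallel to the jig's board, not to the panel.
- pin: Stop pin, 81 mm long, about 120 g: steel shank 12 mm across, 45 mm long; red head 30 mm across, from z = 45 to 81 mm. Origin: centre of the shank's lower end, z up the pin to the head. At first it stands loosely in the jig's bore, lower end on the table, just in front of the panel's near edge, in the way of the square.
- fork: Parking fork fixed to the table: grey foot 90 x 90 x 5 mm, yellow U-shaped block on it, top 55 mm above the table. Origin: centre of the foot's underside. Notch 17 mm wide (y = -8.5 to 8.5 mm), along x from -30 mm (open side) to +20 mm (closed end), open at the top, down to the foot. A parked pin hangs with its head on the block's top (pin origin at z = 10 mm).
- notch (a point): Middle of the notch at the block's top: fork x = -5, y = 0, z = 55 mm; axes as the fork's.
- square: T-square, 0.3 to 0.65 kg, on the table. Stock 28 (x) x 120 (y) x 26 mm high; black grip rib on it 16 (x) x 70 (y) mm, z = 26 to 60 mm, centred; steel blade 24 mm wide, x = 14 to 99 mm, z = 21 to 24 mm. Origin: centre of the stock's underside; z up, +x along the blade. The stock's +x face goes to the panel; with the stock on the ledge the blade is 1 mm over the panel.
- left_feeler (a joint): Brass feeler 12 mm wide in the stock's +x face, at square y = +48, z = 10 mm. It stands 4 mm out (0) and is pushed in against a weak spring (0.2 N) by the panel's edge: 0.004 = fully in, stock touching there. Joint value in m.
- right_feeler (a joint): The same at square y = -48 mm.
- cup: White cup, 76 mm across, 90 mm high; origin at the centre of its underside. Bystander.
- tape: Roll of red tape, 84 mm across, 24 mm high; origin at the centre of its underside. Bystander.
- spool: Green spool, 64 mm across, 48 mm high; origin at the centre of its underside. Bystander.
- screwdriver: Orange-handled screwdriver lying on the table. Bystander.
- pliers: Pliers with orange handles, about 145 mm long, lying on the table. Bystander.
There are look-alikes about, which are no part of the job. Several things look just like the pin: the one meant starts nearest to the robot's base.

How it is judged:
On the way:
1. the pin is out of the jig and parked upright in the fork's notch, hanging by its head, and released (z of pin in the frame of fork between 0.006 and 0.014 m and y of pin in the frame of fork between -0.006 and 0.006 m and x of pin in the frame of fork between -0.03 and 0.022 m and angle between pin's own z axis and vertical below 0.12 rad and contact force between pin and the fingers below 0.1 N), for 0.2 s.
At the end, for the whole second after the job is handed in: Square upright on the ledge, tab ahead of its blade, origin at jig x -71 to -45 mm, both feelers in by over 2.5 of 4 mm (stock within 1.5 mm of the edge at both ends), tab centre within 6 mm of the blade's centre line; pin upright (0.12 rad) in the notch, hung by its head; both at rest (value of joint each of left_feeler, right_feeler above 0.0025 m and x of square in the frame of jig between -0.071 and -0.045 m and z of square in the frame of jig between 0.016 and 0.024 m and y of tab in the frame of square between -0.006 and 0.006 m and x of tab in the frame of square above 0.09 m and angle between square's own z axis and vertical below 0.06 rad and z of pin in the frame of fork between 0.006 and 0.014 m and y of pin in the frame of fork between -0.006 and 0.006 m and x of pin in the frame of fork between -0.03 and 0.022 m and angle between pin's own z axis and vertical below 0.12 rad and linear speed of square below 0.01 m/s and linear speed of pin below 0.02 m/s); the robot touches nothing.
It fails at once if a bystander (cup, tape, spool, screwdriver, pliers) is moved by more than 20 mm (distance of any of cup, tape, spool, screwdriver, pliers from where it was at the start of the episode above 0.02 m).
It fails at once if the square is dropped or tossed (moving faster than 0.45 m/s out of the fingers) (linear speed of square above 0.45 m/s and contact force between square and the fingers below 0.05 N).
It also fails if it takes over 72 s, if anything falls off the work surface, if the arm or the gripper's body presses on something with over 40 N, if the wrist force passes 120 N, or if a joint passes its speed limit or range.

ROBOT

A 7-joint arm with a two-finger parallel gripper is mounted at the origin on the work surface. World frame = base frame: x ahead of the robot, y to its left, z up, the work surface at z = 0. Lengths are in m, angles in rad, forces in N, time in s.
With the tool pointing down it reaches from about 0.4 to 0.85 m from the base axis. Payload 4.5 kg.
Tool frame: the origin (TCP) lies midway between the tips of the shut fingers; the grasp point (between the pads) lies 19 mm behind it; z points along the fingers, y is the line along which they close (so a half turn about z gives the same grasp; the last joint's range is limited). The gripper opens to 88 mm and grips with 3 to 60 N. Pads are 18 mm wide; open, the fingers measure 123 mm over their backs; the gripper's body (75 mm by 187 mm) begins 45 mm behind the grasp point.
Start: joints at [1.264, 0.689, -0.195, 1.565, 0.157, 0.902, -0.215], TCP at [0.209, -0.589, 0.239] pointing down, gripper open.
Joint ranges: [-3.01, 3.01], [-0.46, 2.08], [-1.47, 1.51], [0.13, 2.56], [-1, 4.14], [0.04, 2.09], [-2.66, 2.66]. Speed limits (rad/s): [2.57, 2.57, 3.14, 3.14, 3.14, 3.14, 3.14].

INTERFACE

Orientations are given as a unit quaternion [x, y, z, w].
In Python, from plant import r gives the robot as it stands.
- The arm moves only by the tool move_arm, never from a script. Its argument "targets" is a list that holds one entry, the list of rows, each a list of 7 numbers: the opening, from 0 (shut) to 1 (fully open), then the shift along the tool's x, y, z in mm, then the turn, a rotation vector about the tool's x, y, z in degrees. In form: [[[claw, dx, dy, dz, ax, ay, az], ...]]. A call has 1 to 10 rows; each row is the pose to reach, as a shift and turn from the pose commanded when the call began, along the tool's axes at that moment; what a row does not reach only later rows make up. A row lasts 1/8 s, in which the tool goes at most 62.5 mm and 10.7 degrees, less where a joint would pass 70% of its speed; a pose out of reach is approached as far as the arm can. A call with a gripper value outside its range is refused whole. The fingers move at their own pace and stop on an object; "newtons" is the grip in N (left out, the last holds). Time passes only in rows, so rows that repeat a pose let the fingers close. It gives the time, the measured TCP pose, the force, the opening and the grip force at its end, in the units of the state.
- r.get_state(): the state, without advancing time (a new reading comes with each control period).
- r.snapshot(name): name is "scene" or "top" or "wrist"; returns the picture (400x640x3 uint8, red, green, blue); there is no depth.
- r.camera_info(name): a dict with "fx", "fy", "cx", "cy" (pixels), "R" (3x3) and "t" (3): a world point X has camera coordinates R X + t. Camera axes: x right, y down, z forward; pixel columns grow to the right and rows downward; lengths in m; the calibration is good to about 2 mm. A picture is of the moment at which its call begins: read the wrist's pose just before it. camera_info takes no time and is no camera call; for the wrist camera it gives the pose at the moment of the call.
- r.finish_job(): hands the job in; it is judged then, once.
The state is a dict: "clock": time; "q": joint angles; "qd": joint speeds; "joint_torque": joint torques, N m; "tool_pos": TCP position; "eef_rot": TCP orientation; "contact_force": force on the tool from outside, world axes, zero at the start; "moment": the same for the moment, N m; "opening": opening from 0.0 (shut) to 1.0 (fully open); "finger_force": force on a finger pad.
Only numpy, scipy, OpenCV 4.12 (cv2) and the standard library are available. Lean on these libraries where they do the work, as an engineer would, in place of code of your own. Each camera call takes 0.05 s, during which the arm holds its last target. There are 200 camera calls.

## Working session

There is one attempt and no reset: what is moved stays moved. The work goes in short steps, Python scripts to look and compute and a tool call to move; the robot and the scene stay as the last step left them, time stands still between calls to the robot, and variables do not carry over. Pictures are saved under pics/ and viewed, at most 10 in all, crops included, and the job is handed in when it is done.

Besides the shell and the picture viewer there is one more tool, called after "Request:" by a JSON object that holds its "name" and its "arguments". move_arm: Moves the arm, as the interface text tells. Its arguments: {"type":"object","properties":{"targets":{"type":"array","items":{"type":"array","items":{"type":"array","items":{"type":"number"}}}},"newtons":{"type":"number"}},"required":["targets"]}

```bash
ls; mkdir -p pics; cat > h.py <<'E'
import numpy as np, cv2
from plant import r
def snap(n,f):
    im=r.snapshot(n); cv2.imwrite('pics/'+f,im[:,:,::-1]); return im
def ray(ci,u,v,z):
    R=np.array(ci['R']);t=np.array(ci['t']);c=-R.T@t
    d=R.T@np.array([(u-ci['cx'])/ci['fx'],(v-ci['cy'])/ci['fy'],1])
    return c+d*(z-c[2])/d[2]
def proj(ci,X):
    p=np.array(ci['R'])@np.array(X)+np.array(ci['t'])
    return np.array([ci['fx']*p[0]/p[2]+ci['cx'],ci['fy']*p[1]/p[2]+ci['cy']])
E
python3 - <<'E'
from h import *
a=snap('top','top0.png');b=snap('scene','scene0.png')
for n in('top','scene'):
    c=r.camera_info(n);print(n,c['fx'],c['fy'],c['cx'],c['cy'],np.round(c['R'],3).tolist(),np.round(c['t'],3).tolist())
s=r.get_state();print(s)
E
```

```text
pics
top 402.08427621914075 402.08427621914075 318.3420554370301 205.88592987600802 [[-0.021, -1.0, 0.002], [-0.989, 0.021, -0.146], [0.146, -0.005, -0.989]] [0.021, 0.57, 1.132]
scene 482.72547651866284 482.72547651866284 317.4580825846361 205.90176631943478 [[0.655, 0.756, -0.019], [0.503, -0.455, -0.735], [-0.564, 0.472, -0.678]] [-0.361, -0.224, 1.71]
{'clock': 0.1, 'q': array([ 1.26376694,  0.68991322, -0.19453903,  1.56617687,  0.15733558,
        0.90255189, -0.21509363]), 'qd': array([-5.38373155e-04, -1.98511053e-03,  5.10227021e-04, -2.11750869e-03,
        8.06570273e-04,  9.12768499e-04,  4.95443664e-05]), 'joint_torque': array([-3.04800487e-03, -5.28499961e+01, -1.27175085e+00, -1.53837186e+01,
       -5.26758889e-02,  1.97243950e-03,  5.56621126e-05]), 'tool_pos': array([ 0.20869203, -0.58854299,  0.2379994 ]), 'eef_rot': array([ 9.85504721e-01,  1.69645991e-01, -2.08513742e-04, -7.99933037e-04]), 'contact_force': array([-0.4329764 ,  0.07044442,  0.04341223]), 'moment': array([-0.01184771, -0.05951192,  0.03365591]), 'finger_force': 0.0, 'opening': 1.0061371269892205}
```

View pics/top0.png

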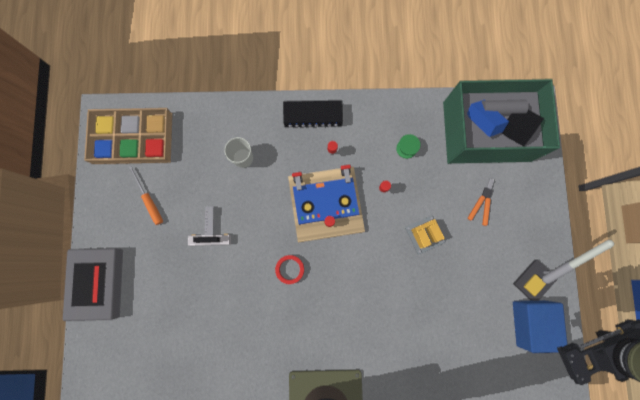

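View pics/scene0.png

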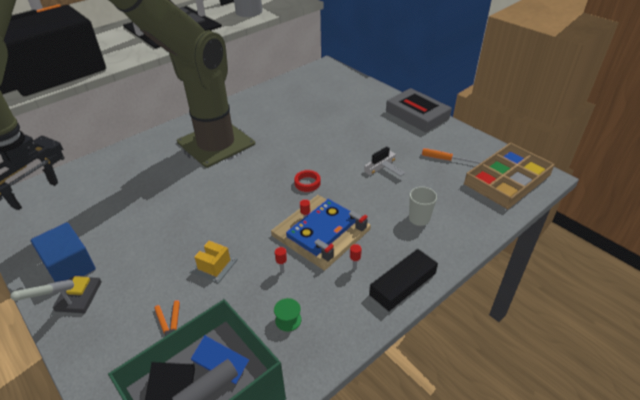

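The red heads in the top view are at (330,222) on the jig's ledge, (385,187) and (333,147) on the open table. The base is at about (325,395), so (330,222) is nearest. It is also in the bore in front of the panel, so it fits. I'll confirm it in a crop.

```bash
python3 - <<'E'
from h import *
im=cv2.imread('pics/top0.png')
cv2.imwrite('pics/crop0.png',cv2.resize(im[135:280,185:450],None,fx=3,fy=3,interpolation=cv2.INTER_CUBIC))
c=r.camera_info('top')
h=cv2.cvtColor(im,cv2.COLOR_BGR2HSV)
def comps(m,nm,z,amin=30):
    n,l,s,ce=cv2.connectedComponentsWithStats(m.astype(np.uint8))
    for i in range(1,n):
        if s[i,4]>amin:
            p=np.argwhere(l==i)[:,::-1].astype(np.float32);rr=cv2.minAreaRect(p)
            print(nm,s[i,4],ce[i].round(1),np.round(ray(c,*ce[i],z)[:2],4),'rect',np.round(rr[1],1),round(rr[2],1))
H,S,V=h[...,0],h[...,1],h[...,2]
comps(((H<5)|(H>174))&(S>170)&(V>90),'red',.081)
comps((H>105)&(H<125)&(S>150)&(V>80),'blue',.04,200)
comps((H>18)&(H<30)&(S>150)&(V>120),'yellow',.055)
comps((H>5)&(H<14)&(S>150)&(V>120),'orange',.041,15)
E
```

```text
red 272 [153.8 147.5] [0.744  0.4796] rect [16. 17.] 90.0
red 73 [332.  146.8] [ 0.7357 -0.0336] rect [10.  8.] 90.0
red 71 [384.6 186. ] [ 0.6173 -0.18  ] rect [7.8 9.2] 45.0
red 67 [329.1 221. ] [ 0.5208 -0.0198] rect [8. 8.] 90.0
red 177 [288.9 268.8] [0.3905 0.0943] rect [26. 26.] 90.0
red 126 [ 95.3 284.2] [0.3603 0.6248] rect [ 3.5 34.3] 3.7
blue 754 [487.  119.2] [ 0.8244 -0.5062] rect [40.6 23.7] 39.8
blue 251 [102.4 148.4] [0.7569 0.6497] rect [15. 15.] 90.0
blue 1619 [325.2 199.5] [ 0.5888 -0.0112] rect [36.6 59.9] 81.2
blue 1981 [541.2 326.5] [ 0.2155 -0.6082] rect [48. 51.] 90.0
yellow 238 [103.7 124.5] [0.8257 0.6421] rect [15. 15.] 90.0
yellow 461 [427.6 233.4] [ 0.4819 -0.3012] rect [20.4 25.4] 66.4
yellow 206 [534.2 284.9] [ 0.3309 -0.592 ] rect [13.4 14.8] 45.0
orange 242 [151.6 208.9] [0.5713 0.4955] rect [31.8  7.6] 63.4
orange 238 [481.2 209.4] [ 0.5497 -0.4662] rect [19.9 26.1] 21.0
```

View pics/crop0.png

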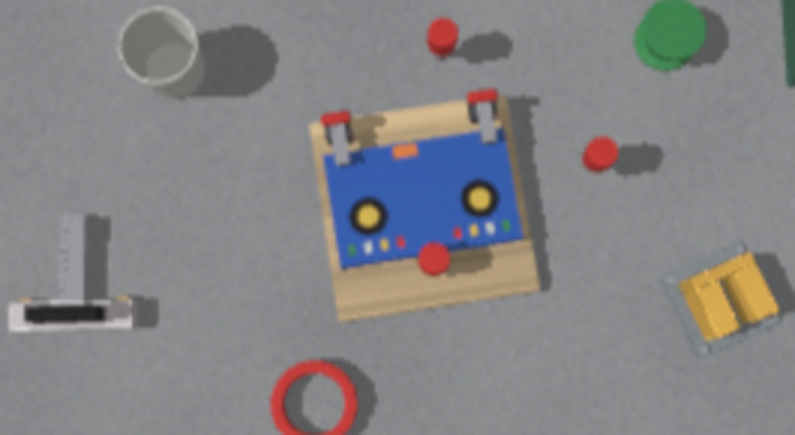

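The crop shows the red head at crop (434,259) standing in the ledge, just in front of the blue panel, so that is the pin. The look-alikes at (443,37) and (600,155) stand on the open table. The tab is at (405,151). The fork is at (730,298), with its notch running towards lower right. The square is at (70,315), with its blade pointing up.

```bash
cat >> h.py <<'E'
from scipy.spatial.transform import Rotation as Ro
def go(x,y,z,yaw,s=None):
    """shift in tool mm and turn deg (tool pointing down, tool x at yaw deg)"""
    s=s or r.get_state(); A=Ro.from_quat(s['eef_rot'])
    T=Ro.from_euler('z',yaw,degrees=True)*Ro.from_quat([1,0,0,0])
    d=A.inv().apply(np.array([x,y,z])-s['tool_pos'])*1000
    print('d',d.round(1),'rot',(A.inv()*T).as_rotvec(degrees=True).round(1))
def yaw(s=None):
    s=s or r.get_state(); x=Ro.from_quat(s['eef_rot']).apply([1,0,0]); return np.degrees(np.arctan2(x[1],x[0]))
E
python3 - <<'E'
from h import *
c=r.camera_info('wrist'); R=np.array(c['R']);t=np.array(c['t']);s=r.get_state();A=Ro.from_quat(s['eef_rot']).as_matrix()
print(c['fx'],c['cx'],c['cy'],'cam in tool',A.T@(-R.T@t-s['tool_pos']),'axes in tool\n',(R@A).round(3),yaw())
go(.46,-.29,.22,0); go(.44,-.29,.22,90);go(.5,-.02,.24,0)
E
```

```text
344.01712717176997 319.5656688775562 200.28020972058636 cam in tool [ 0.08082748 -0.00016341 -0.14563206] axes in tool
 [[-0.002  1.     0.001]
 [-0.949 -0.001 -0.314]
 [-0.314 -0.002  0.949]] 19.534487100160074
d [ 336.7 -197.3   18.3] rot [-0.1  0.  19.5]
d [ 317.8 -204.    18.3] rot [ -0.1  -0.1 -70.5]
d [ 464.6 -438.4   -1.3] rot [-0.1  0.  19.5]
```

Request:
{"name": "move_arm", "arguments": {"targets": [[[1,340,-200,18,0,0,19.5],[1,340,-200,18,0,0,19.5],[1,340,-200,18,0,0,19.5],[1,340,-200,18,0,0,19.5],[1,340,-200,18,0,0,19.5],[1,340,-200,18,0,0,19.5],[1,340,-200,18,0,0,19.5],[1,340,-200,18,0,0,19.5],[1,340,-200,18,0,0,19.5]]]}}

```text
clock: 1.23
tool_pos: [0.4612, -0.2885, 0.2206]
eef_rot: [1.0, -0.001, -0.001, 0.0]
contact_force: [-0.3, -0.2, 0.4]
opening: 1.004
finger_force: 0.0
```

```bash
python3 - <<'E'
from h import *
s=r.get_state();print(s['tool_pos'],yaw(),s['clock'])
im=snap('wrist','w1.png');c=r.camera_info('wrist')
h=cv2.cvtColor(im,cv2.COLOR_RGB2HSV);H,S,V=cv2.split(h)
m=((H>18)&(H<30)&(S>130)&(V>90)).astype(np.uint8)
n,l,st,ce=cv2.connectedComponentsWithStats(m)
for i in range(1,n):
    if st[i,4]>200:
        print(st[i])
import pickle;pickle.dump(c,open('w1.pkl','wb'))
go(.5,-.01,.2,0)
E
```

```text
[ 0.46117992 -0.28845465  0.22059758] -0.1015641139887562 1.225
[ 52  24  24  27 487]
[ 295  107   90   91 4146]
[574 259  53  25 670]
[ 85 311  40  68 989]
[ 514  311   41   68 1158]
[546 395  94   5 446]
d [  38.2 -278.9   20.4] rot [ 0.1  0.1 -0.2]
```

View pics/w1.png

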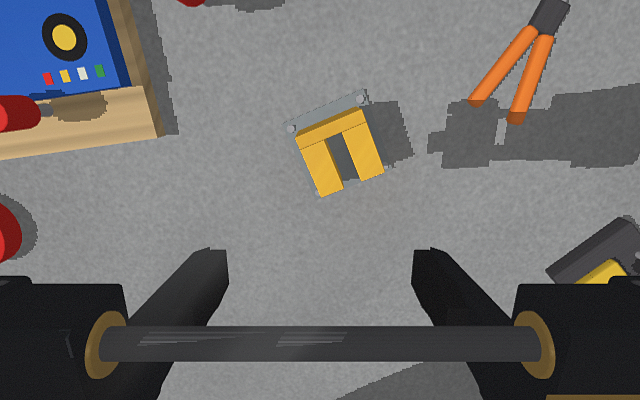

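The wrist picture shows the yellow U's top at about (340,150). The notch is open at the lower right, near (353,185), and closed near (335,137). The brighter yellow is the top face.

```bash
python3 - <<'E'
from h import *
import pickle
c=pickle.load(open('w1.pkl','rb'));im=cv2.imread('pics/w1.png')
h=cv2.cvtColor(im,cv2.COLOR_BGR2HSV);H,S,V=cv2.split(h)
m=((H>18)&(H<30)&(S>130)&(V>90));m[:,:290]=0;m[:,390:]=0;m[210:]=0
print(np.histogram(V[m],bins=12))
t,_=cv2.threshold(V[m].reshape(-1,1),0,255,cv2.THRESH_OTSU);top=(m&(V>t)).astype(np.uint8);print(t,top.sum())
k,_=cv2.findContours(top,cv2.RETR_EXTERNAL,cv2.CHAIN_APPROX_NONE);k=max(k,key=cv2.contourArea)
a=cv2.approxPolyDP(k,3,True)[:,0]
W=np.array([ray(c,*p,.055)[:2] for p in k[:,0]])
for p in a: print(p,(ray(c,*p,.055)[:2]*1000).round(1))
rr=cv2.minAreaRect((W*1000).astype(np.float32));print(rr)
E
```

```text
(array([   5,   24,   96,  281,   63,   27,   22,   44,   87, 2404,  995,
         98]), array([ 98.        , 111.08333333, 124.16666667, 137.25      ,
       150.33333333, 163.41666667, 176.5       , 189.58333333,
       202.66666667, 215.75      , 228.83333333, 241.91666667,
       255.        ]))
185.0 3633
[361 110] [ 521.9 -325.1]
[295 138] [ 497.7 -266.6]
[321 197] [ 441.9 -289.8]
[343 188] [ 450.7 -310.6]
[323 141] [ 494.9 -291.8]
[340 131] [ 503.8 -307. ]
[361 180] [ 458.5 -327.3]
[384 171] [ 467.  -348.3]
((482.3468017578125, -307.3561706542969), (61.217647552490234, 64.20201873779297), 22.549482345581055)
```

Request:
{"name": "move_arm", "arguments": {"targets": [[[1,60,-270,-25,0,0,0],[1,60,-270,-25,0,0,0],[1,60,-270,-25,0,0,0],[1,60,-270,-25,0,0,0],[1,60,-270,-25,0,0,0],[1,60,-270,-25,0,0,0],[1,60,-270,-25,0,0,0]]]}}

```text
clock: 2.15
tool_pos: [0.5218, -0.0198, 0.2456]
eef_rot: [1.0, -0.002, -0.0, 0.001]
contact_force: [0.1, -0.5, -1.1]
opening: 0.998
finger_force: 0.0
```

```bash
python3 - <<'E'
from h import *
s=r.get_state();print(s['tool_pos'],yaw(),s['clock'])
im=snap('wrist','w2.png');c=r.camera_info('wrist')
import pickle;pickle.dump(c,open('w2.pkl','wb'))
E
```

```text
[ 0.52182353 -0.01977056  0.24560785] -0.19253673607949806 2.15
```

View pics/w2.png

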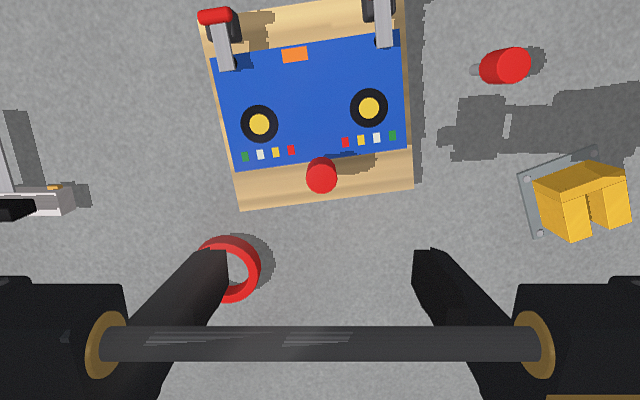

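The wrist picture shows the pin's red head at (321,175). The panel's near edge runs from (232,171) to (409,147), and the orange tab is at (295,55). The board's near corners are at (240,211) and (414,187).

```bash
python3 - <<'E'
from h import *
import pickle
c=pickle.load(open('w2.pkl','rb'));im=cv2.imread('pics/w2.png')
h=cv2.cvtColor(im,cv2.COLOR_BGR2HSV);H,S,V=cv2.split(h)
blue=(H>105)&(H<125)&(S>120)&(V>60)
def line(pts,z):
    W=np.array([ray(c,*p,z)[:2] for p in pts],np.float32)*1000
    vx,vy,x,y=cv2.fitLine(W,cv2.DIST_HUBER,0,.01,.01).ravel()
    if vy<0: vx,vy=-vx,-vy
    res=(W-[x,y])@[-vy,vx]
    return np.array([x,y]),np.array([vx,vy]),res.std()
cols=[u for u in range(238,405) if not 292<u<378]
pe=[(u,np.max(np.where(blue[130:185,u])[0])+130.5) for u in cols]
P,d,sd=line(pe,.04);print('panel edge',P,'dir yaw',np.degrees(np.arctan2(-d[0],d[1])),sd)
wood=(H>10)&(H<22)&(S>60)&(V>110)
ne=[(u,np.max(np.where(wood[165:225,u])[0])+165.5) for u in range(246,408)]
Pn,dn,sd=line(ne,.02);yj=np.degrees(np.arctan2(-dn[0],dn[1]));print('near edge',Pn,yj,sd)
tab=((H>4)&(H<16)&(S>170)&(V>150));tab[:40]=0;tab[75:]=0
v,u=np.where(tab&(np.arange(640)>270)&(np.arange(640)<320));tp=ray(c,u.mean(),v.mean(),.041)[:2]*1000;print('tab',u.mean(),v.mean(),len(u),tp, 'size',np.ptp(u),np.ptp(v))
red=((H<5)|(H>174))&(S>150);red[:145]=0;red[200:]=0;red[:,:300]=0;red[:,345:]=0
print('redV',np.histogram(V[red],6))
top=(red&(V>185)).astype(np.uint8)
k,_=cv2.findContours(red.astype(np.uint8),0,1);k=max(k,key=cv2.contourArea)
print('outline',cv2.fitEllipse(k),cv2.boundingRect(k))
for nm,mm in(('top',top),):
    k,_=cv2.findContours(mm,0,1);k=max(k,key=cv2.contourArea);e=cv2.fitEllipse(k);print(nm,e,ray(c,*e[0],.081)[:2]*1000)
    Wc=np.array([ray(c,*p[0],.081)[:2]*1000 for p in k],np.float32);print(cv2.minEnclosingCircle(Wc))
# jig frame from near edge & tab x
y=np.radians(yj);X=np.array([np.cos(y),np.sin(y)]);Y=np.array([-X[1],X[0]])
print('tab dist from near edge (expect154)',(tp-Pn)@X)
for v0 in(115,100):  # side edges of wood at rows
    pass
se=[];sl=[]
for v0 in range(70,135): 
    w=np.where(wood[v0,:450])[0]; 
    if len(w): se.append((w.max()+.5,v0)); sl.append((w.min()-.5,v0))
print('right edge',se[0],se[-1]);
for nm,q in(('R',se),('L',sl)):
    Q,dq,sq=line(q,.02);print(nm,Q,np.degrees(np.arctan2(dq[1],dq[0])),sq)
E
```

```text
panel edge [528.5822    -5.009127] dir yaw 7.7931395 0.34529373
near edge [480.10846 -27.19301] 7.5828457 0.34510645
tab 294.25308641975306 54.092592592592595 324 [631.45597809   3.33208119] size 26 16
redV (array([103,  53,  43,  14,  98, 609]), array([115.        , 135.83333333, 156.66666667, 177.5       ,
       198.33333333, 219.16666667, 240.        ]))
outline ((321.0447998046875, 175.03555297851562), (30.429033279418945, 36.370361328125), 0.3774590492248535) (306, 157, 31, 37)
top ((320.93096923828125, 178.48780822753906), (28.48520278930664, 29.822975158691406), 98.31391143798828) [521.18020204 -21.07871138]
((521.129150390625, -21.223114013671875), 14.452651023864746)
tab dist from near edge (expect154) 154.05207932525326
right edge (np.float64(407.5), 70) (np.float64(410.5), 134)
R [ 585.0185  -113.35471] 7.589425 0.29646814
L [587.40796   88.274635] 7.518873 0.30038807
```

Request:
{"name": "move_arm", "arguments": {"targets": [[[1,0,1,60,0,0,0],[1,0,1,120,0,0,0],[1,0,1,160,0,0,0],[1,0,1,185,0,0,0],[1,0,1,195,0,0,0],[1,0,1,195,0,0,0],[0.2,0,1,195,0,0,0],[0.2,0,1,195,0,0,0],[0.2,0,1,195,0,0,0],[0.2,0,1,195,0,0,0]]], "newtons": 30}}

```text
clock: 3.45
tool_pos: [0.5226, -0.0178, 0.051]
eef_rot: [1.0, 0.0, 0.0, 0.0]
contact_force: [-1.0, -0.1, 0.1]
opening: 0.57
finger_force: 0.0
```

Request:
{"name": "move_arm", "arguments": {"targets": [[[0.2,0,3,0,0,0,0],[0.2,0,3,0,0,0,0],[0.2,0,3,0,0,0,0],[0.2,0,3,0,0,0,0],[0.2,0,3,0,0,0,0]]]}}

```text
clock: 4.08
tool_pos: [0.5224, -0.021, 0.0507]
eef_rot: [1.0, 0.0, -0.0, 0.0]
contact_force: [0.2, -0.7, -0.2]
opening: 0.332
finger_force: 30.0
```

Request:
{"name": "move_arm", "arguments": {"targets": [[[0.2,0,0,-8,0,0,0],[0.2,0,0,-20,0,0,0],[0.2,0,0,-40,0,0,0],[0.2,0,0,-65,0,0,0],[0.2,0,0,-80,0,0,0],[0.2,0,0,-85,0,0,0],[0.2,0,0,-85,0,0,0]]]}}

```text
clock: 4.95
tool_pos: [0.5223, -0.0208, 0.1358]
eef_rot: [1.0, 0.0, 0.0, -0.0]
contact_force: [-0.5, 0.6, -1.3]
opening: 0.329
finger_force: 30.0
```

```bash
python3 - <<'E'
from h import *
s=r.get_state();print(s['tool_pos'],yaw(),s['opening'],s['contact_force'],s['q'])
go(.478,-.3087,.136,23)
E
```

```text
[ 0.52230709 -0.02081453  0.13575431] 0.030214458248823708 0.32919748180561387 [-0.45054839  0.63137136 -1.28937095] [-0.04113885  0.71589722 -0.01184959  1.97242031  0.0176927   0.45329967
 -1.63625421]
d [-44.5 287.9  -0.3] rot [ -0.  -0. -23.]
```

Request:
{"name": "move_arm", "arguments": {"targets": [[[0.2,-7,45,0,0,0,-5],[0.2,-15,100,0,0,0,-10],[0.2,-24,155,0,0,0,-15],[0.2,-32,210,0,0,0,-20],[0.2,-40,255,0,0,0,-23],[0.2,-44,280,0,0,0,-23],[0.2,-44.5,288,0,0,0,-23],[0.2,-44.5,288,0,0,0,-23],[0.2,-44.5,288,0,0,0,-23]]]}}

```text
clock: 6.08
tool_pos: [0.4786, -0.3068, 0.1355]
eef_rot: [0.98, 0.201, 0.0, -0.001]
contact_force: [-0.7, -0.1, -1.2]
opening: 0.329
finger_force: 30.0
```

```bash
python3 - <<'E'
from h import *
import pickle
s=r.get_state();print(s['tool_pos'],yaw(),s['clock'])
im=snap('wrist','w3.png');c=r.camera_info('wrist');pickle.dump(c,open('w3.pkl','wb'))
go(.478,-.3087,.136,23)
h=cv2.cvtColor(im,cv2.COLOR_RGB2HSV);H,S,V=cv2.split(h)
m=((H>18)&(H<30)&(S>130)&(V>185));m[:,:200]=0;m[:,440:]=0;m[240:]=0
k,_=cv2.findContours(m.astype(np.uint8),0,cv2.CHAIN_APPROX_NONE);k=max(k,key=cv2.contourArea)
for p in cv2.approxPolyDP(k,3,True)[:,0]: print(p,(ray(c,*p,.055)[:2]*1000).round(1))
E
```

```text
[ 0.47863288 -0.30679256  0.13550674] 23.183803550251344 6.075
d [-1.3  1.4 -0.4] rot [-0.1 -0.   0.2]
[276 160] [ 498.6 -266. ]
[279 239] [ 445.5 -288.5]
[309 236] [ 456.2 -307.4]
[311 176] [ 497.6 -291.7]
[335 178] [ 502.7 -307.2]
[335 239] [ 461.4 -325.5]
[351 239] [ 465.9 -336.1]
[352 228] [ 474.  -333.2]
[343 216] [ 479.8 -323.6]
[355 201] [ 493.2 -326.6]
[369 203] [ 495.7 -336.2]
[371 161] [ 522.9 -324.6]
```

View pics/w3.png

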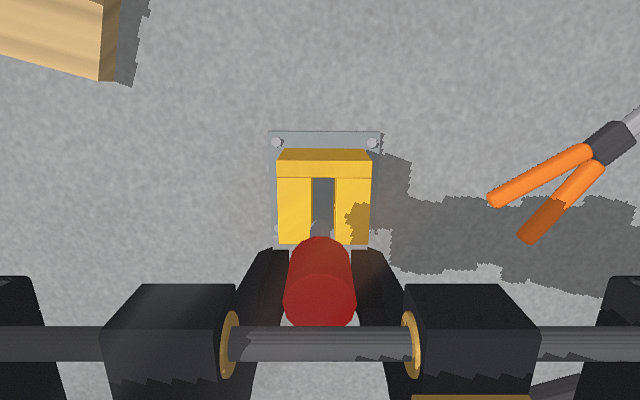

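The notch slit spans columns 310–335, centred at about 322.5. The pin's axis is at column 320, so I need about 1.7 mm in tool +y, and then to lower.

Request:
{"name": "move_arm", "arguments": {"targets": [[[0.2,-1.3,1.7,0,0,0,0],[0.2,-1.3,1.7,15,0,0,0],[0.2,-1.3,1.7,28,0,0,0],[0.2,-1.3,1.7,38,0,0,0],[0.2,-1.3,1.7,45,0,0,0],[0.2,-1.3,1.7,45,0,0,0]]]}}

```text
clock: 6.88
tool_pos: [0.4772, -0.3108, 0.0901]
eef_rot: [0.98, 0.2, -0.0, -0.0]
contact_force: [0.0, 0.8, -0.8]
opening: 0.331
finger_force: 30.0
```

Request:
{"name": "move_arm", "arguments": {"targets": [[[0.2,0,-1.5,0,0,0,0],[0.2,0,-1.5,10,0,0,0],[0.2,0,-1.5,20,0,0,0],[0.2,0,-1.5,27,0,0,0],[0.2,0,-1.5,29.5,0,0,0],[0.2,0,-1.5,29.5,0,0,0]]]}}

```text
clock: 7.62
tool_pos: [0.477, -0.3096, 0.0611]
eef_rot: [0.98, 0.2, -0.0, 0.0]
contact_force: [-0.7, -0.0, -0.9]
opening: 0.331
finger_force: 30.0
```

Request:
{"name": "move_arm", "arguments": {"targets": [[[0.2,0,0,1,0,0,0],[0.2,0,0,1,0,0,0],[0.8,0,0,1,0,0,0],[0.8,0,0,1,0,0,0],[0.8,0,0,1,0,0,0],[0.8,0,0,1,0,0,0],[0.8,0,0,1,0,0,0]]]}}

```text
clock: 8.5
tool_pos: [0.4769, -0.3096, 0.0602]
eef_rot: [0.98, 0.2, -0.0, 0.0]
contact_force: [-0.2, -0.8, -0.0]
opening: 0.798
finger_force: 0.0
```

Request:
{"name": "move_arm", "arguments": {"targets": [[[0.8,0,0,-15,0,0,0],[0.8,0,0,-60,0,0,0],[0.8,0,0,-110,0,0,0],[0.8,0,0,-150,0,0,0],[0.8,0,0,-160,0,0,0],[0.8,0,0,-160,0,0,0]]]}}

```text
clock: 9.25
tool_pos: [0.4769, -0.3097, 0.2209]
eef_rot: [0.98, 0.2, 0.0, 0.0]
contact_force: [-0.0, 0.2, -0.1]
opening: 0.805
finger_force: 0.0
```

```bash
python3 - <<'E'
from h import *
import pickle
s=r.get_state();print(s['tool_pos'],yaw(),s['clock'],s['q'])
im=snap('wrist','w4.png');c=r.camera_info('wrist')
h=cv2.cvtColor(im,cv2.COLOR_RGB2HSV);H,S,V=cv2.split(h)
red=((H<5)|(H>174))&(S>150);n,l,st,ce=cv2.connectedComponentsWithStats(red.astype(np.uint8))
for i in range(1,n):
    if st[i,4]>100: print(st[i],ce[i])
top=(red&(V>185)).astype(np.uint8)
for k in cv2.findContours(top,0,cv2.CHAIN_APPROX_NONE)[0]:
    if cv2.contourArea(k)>200: e=cv2.fitEllipse(k);print(e,(ray(c,*e[0],.091)[:2]*1000).round(1))
# square rough from top view
im=cv2.imread('pics/top0.png');ct=r.camera_info('top');print('square',ray(ct,208.5,240,.026),ray(ct,208.5,240,.06))
sc=snap('scene','s1.png');pp=proj(r.camera_info('scene'),[.477,-.309,.05]).astype(int);print(pp)
p2=cv2.resize(sc[pp[1]-40:pp[1]+40,pp[0]-50:pp[0]+50,::-1],None,fx=4,fy=4)
cv2.imwrite('pics/v4.png',np.hstack([cv2.resize(cv2.imread('pics/w4.png'),(400,320)),p2]))
go(.42,.29,.22,0,s);go(.42,.29,.22,90,s);go(.42,.29,.22,-90,s)
E
```

```text
[ 0.47687257 -0.30971357  0.22088196] 23.019847522289822 9.25 [ 0.64867749  0.6411717  -0.258031    1.75803991  0.2215872   0.76964179
 -0.88899948]
[ 302  165   35   41 1133] [319.42365402 185.2815534 ]
((319.1385192871094, 189.3760528564453), (31.468198776245117, 33.004364013671875), 99.51447296142578) [ 475.5 -308.5]
square [0.47827033 0.33212715 0.026     ] [0.47597628 0.32297927 0.06      ]
[208 251]
d [ 1.822e+02 -5.742e+02  4.000e-01] rot [ 0.1 -0.  23. ]
d [ 1.822e+02 -5.742e+02  4.000e-01] rot [  0.1   0.  -67. ]
d [ 1.822e+02 -5.742e+02  4.000e-01] rot [ 0.00e+00 -1.00e-01  1.13e+02]
```

View pics/v4.png

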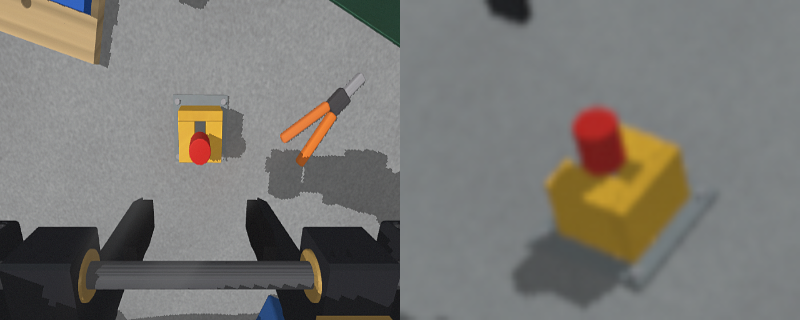

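The pin hangs upright in the notch; its head is at wrist pixel (319,189), about fork x = -6 mm. Next I go to the square with the tool turned to yaw 90°.

Request:
{"name": "move_arm", "arguments": {"targets": [[[0.8,220,-536,0,0,0,-10],[0.8,220,-536,0,0,0,-20],[0.8,220,-536,0,0,0,-30],[0.8,220,-536,0,0,0,-40],[0.8,220,-536,0,0,0,-50],[0.8,220,-536,0,0,0,-60],[0.8,220,-536,0,0,0,-67],[0.8,220,-536,0,0,0,-67],[0.8,220,-536,0,0,0,-67],[0.8,220,-536,0,0,0,-67]]]}}

```text
clock: 10.6
tool_pos: [0.4677, 0.2748, 0.2191]
eef_rot: [0.705, 0.71, 0.0, -0.002]
contact_force: [-0.5, -0.7, 0.3]
opening: 0.797
finger_force: 0.0
```

Request:
{"name": "move_arm", "arguments": {"targets": [[[0.8,0,0,0,0,0,0],[0.8,0,0,0,0,0,0]]]}}

```text
clock: 10.85
tool_pos: [0.4699, 0.2668, 0.2193]
eef_rot: [0.708, 0.706, -0.002, 0.001]
contact_force: [0.0, 0.3, -0.5]
opening: 0.796
finger_force: 0.0
```

```bash
python3 - <<'E'
from h import *
import pickle
s=r.get_state();print(s['tool_pos'],yaw(),s['clock'],s['q'])
im=snap('wrist','w5.png');c=r.camera_info('wrist');pickle.dump(c,open('w5.pkl','wb'))
E
```

```text
[0.46990426 0.26675652 0.21930401] 89.86344679742348 10.85 [-0.28880246  0.64293767 -0.51869721  1.8308577   0.43574139  0.78623838
 -1.03851399]
```

View pics/w5.png

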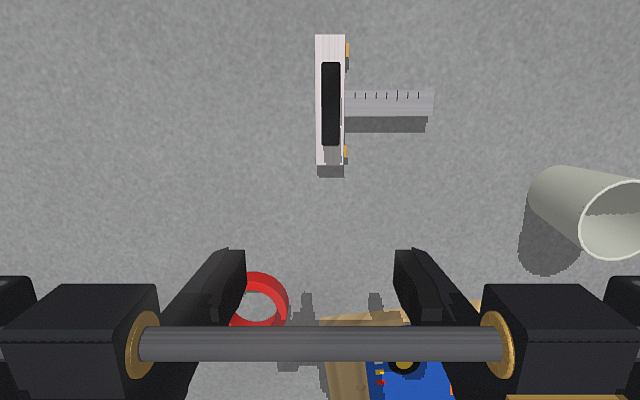

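The wrist picture shows the square's stock top spanning (316–345, 34–165) and the rib top at (331,62–143). The blade points right, to (434,102), and the cup at (600,215) is well clear.

```bash
python3 - <<'E'
from h import *
import pickle
c=pickle.load(open('w5.pkl','rb'));im=cv2.imread('pics/w5.png');g=cv2.cvtColor(im,cv2.COLOR_BGR2GRAY)
w=(g>185).astype(np.uint8);w[:,:300]=0;w[:,360:]=0;w[185:]=0
k=max(cv2.findContours(w,0,cv2.CHAIN_APPROX_NONE)[0],key=cv2.contourArea);W=np.array([ray(c,*p[0],.026)[:2]*1000 for p in k],np.float32)
print('stock',cv2.minAreaRect(W),cv2.boundingRect(k))
L=[]
for v in range(40,140,1):
    q=np.where(w[v])[0]
    if len(q): L.append(ray(c,q.min()-.5,v,.026)[:2]*1000)
L=np.array(L,np.float32);f=cv2.fitLine(L,cv2.DIST_HUBER,0,.01,.01).ravel();print('left edge',f,'yaw',np.degrees(np.arctan(-f[0]/f[1])))
b=(g<70).astype(np.uint8);b[:,:300]=0;b[:,345:]=0;b[150:]=0
k=max(cv2.findContours(b,0,cv2.CHAIN_APPROX_NONE)[0],key=cv2.contourArea);W=np.array([ray(c,*p[0],.06)[:2]*1000 for p in k],np.float32)
print('rib',cv2.minAreaRect(W),cv2.boundingRect(k))
print('colprofile col400',g[80:140,400]); print('row 80',g[80,312:350],'row150',g[150,312:350])
E
```

```text
stock ((478.1343688964844, 333.6514892578125), (27.164705276489258, 118.37489318847656), 0.022478332743048668) (315, 34, 30, 131)
left edge [ 6.3115694e-03 -9.9998009e-01  4.6464621e+02  3.3757712e+02] yaw 0.36162868
rib ((478.5413513183594, 333.3006896972656), (15.78742504119873, 68.60171508789062), 0.6528373956680298) (321, 62, 20, 84)
colprofile col400 [147 151 146 145 144 143 142 143 145 147 154 158 159 163 163 163 161 159
 157 157 155 155 159 160 160 164 163 159 159 158 165 158 159 158 164 154
 101  88  97  92  91  89  95  96  93  95  95  97  96  91  96  90 107 159
 149 148 150 151 145 139]
row 80 [143 139 119 206 206 209 208 213 236  75  23  35  36  34  35  35  38  31
  31  34  33  33  35  31  34  31  31   9  98 226 210 218 154 146 149 150
 147 147] row150 [151 148 147 138 200 201 204 202 202 204 206 147 122 124 127 125 124 129
 130 128 126 127 125 128 127 127 132 127 118 211 214 160 160 157 142 147
 152 153]
```

Request:
{"name": "move_arm", "arguments": {"targets": [[[0.8,40,8.2,30,0,0,-0.5],[0.8,66.7,8.2,70,0,0,-0.5],[0.8,66.7,8.2,120,0,0,-0.5],[0.8,66.7,8.2,160,0,0,-0.5],[0.8,66.7,8.2,180,0,0,-0.5],[0.8,66.7,8.2,187,0,0,-0.5],[0.8,66.7,8.2,187,0,0,-0.5],[0.8,66.7,8.2,187,0,0,-0.5]]]}}

```text
clock: 11.9
tool_pos: [0.4787, 0.3365, 0.0343]
eef_rot: [0.704, 0.71, 0.001, 0.0]
contact_force: [0.5, -0.5, 0.0]
opening: 0.797
finger_force: 0.0
```

```bash
python3 - <<'E'
from h import *
s=r.get_state();print(yaw(),s['tool_pos'],s['contact_force']);go(.4783,.3335,.032,90.4)
E
```

```text
90.48329566168569 [0.47870261 0.33651702 0.03429043] [ 0.54396318 -0.51003774  0.02820678]
d [-3.  -0.4  2.3] rot [ 0.1 -0.1  0.1]
```

Request:
{"name": "move_arm", "arguments": {"targets": [[[0.8,-3,-0.4,2,0,0,0],[0.8,-3,-0.4,2,0,0,0],[0,-3,-0.4,2,0,0,0],[0,-3,-0.4,2,0,0,0],[0,-3,-0.4,2,0,0,0],[0,-3,-0.4,2,0,0,0],[0,-3,-0.4,2,0,0,0],[0,-3,-0.4,2,0,0,0],[0,-3,-0.4,2,0,0,0],[0,-3,-0.4,2,0,0,0]]], "newtons": 50}}

```text
clock: 13.15
tool_pos: [0.4779, 0.3335, 0.0312]
eef_rot: [0.704, 0.71, 0.0, 0.0]
contact_force: [1.5, 0.4, -0.4]
opening: 0.178
finger_force: 50.0
```

```bash
python3 - <<'E'
from h import *
s=r.get_state();print(yaw(),s['tool_pos'],s['contact_force'],s['opening'],s['finger_force'],s['clock'])
# jig geometry (mm)
P=np.array([528.58,-5.01]);a=np.radians(7.79);X=np.array([np.cos(a),np.sin(a)]);Y=np.array([-X[1],X[0]])
tab=np.array([631.46,3.33])
yo=(tab-P)@Y
flush=P+Y*yo-X*14; print('flush origin',flush,'standoff 12',flush-12*X)
print('jig x of edge',)
E
```

```text
90.51854441647659 [0.47791826 0.33347887 0.03123882] [ 1.53626728  0.40135325 -0.36703624] 0.1779373604596564 49.955569887533784 13.15
flush origin [515.4792971  -12.53675827] standoff 12 [503.59003895 -14.16327009]
jig x of edge
```

Request:
{"name": "move_arm", "arguments": {"targets": [[[0,0,0,-5,0,0,0],[0,0,0,-15,0,0,0],[0,0,0,-35,0,0,0],[0,0,0,-60,0,0,0],[0,0,0,-80,0,0,0],[0,0,0,-90,0,0,0],[0,0,0,-90,0,0,0],[0,0,0,-90,0,0,0]]]}}

```text
clock: 14.15
tool_pos: [0.4771, 0.3329, 0.1205]
eef_rot: [0.704, 0.71, -0.001, 0.0]
contact_force: [-0.6, 1.3, -4.0]
opening: 0.181
finger_force: 50.0
```

```bash
python3 - <<'E'
from h import *
s=r.get_state();print(yaw(),s['tool_pos'],s['contact_force'],s['moment'],s['opening'],s['q'])
go(.5036,-.0142,.121,97.8)
E
```

```text
90.5308685475986 [0.47705686 0.33289126 0.12047768] [-0.60335872  1.34327571 -4.03222506] [-0.0007054  -0.0690503   0.02623104] 0.18081254109257952 [-0.44037625  0.8237013  -0.43369183  1.7894596   0.53516176  0.64953326
 -1.17762325]
d [-3.473e+02  2.330e+01 -1.000e-01] rot [-0.1  0.1 -7.3]
```

Request:
{"name": "move_arm", "arguments": {"targets": [[[0,-25,2,0,0,0,0],[0,-70,5,0,0,0,-2],[0,-120,8,0,0,0,-4],[0,-175,12,0,0,0,-6],[0,-230,16,0,0,0,-7.3],[0,-280,19,0,0,0,-7.3],[0,-320,21,0,0,0,-7.3],[0,-340,23,0,0,0,-7.3],[0,-347,23,0,0,0,-7.3],[0,-347,23,0,0,0,-7.3]]]}}

```text
clock: 15.4
tool_pos: [0.5035, -0.0129, 0.1209]
eef_rot: [0.657, 0.754, 0.0, -0.0]
contact_force: [0.2, 0.3, -4.4]
opening: 0.177
finger_force: 50.0
```

```bash
python3 - <<'E'
from h import *
import pickle
s=r.get_state();print(yaw(),s['tool_pos'],s['opening'],s['clock'])
im=snap('wrist','w6.png');c=r.camera_info('wrist');pickle.dump(c,open('w6.pkl','wb'))
snap('top','t6.png')
go(.5036,-.0142,.121,97.8)
E
```

```text
97.83471630059749 [ 0.5035145  -0.01286328  0.12090191] 0.17706735392296247 15.4
d [-2.5 -0.5  0.1] rot [ 0.  -0.1  0.1]
```

View pics/w6.png

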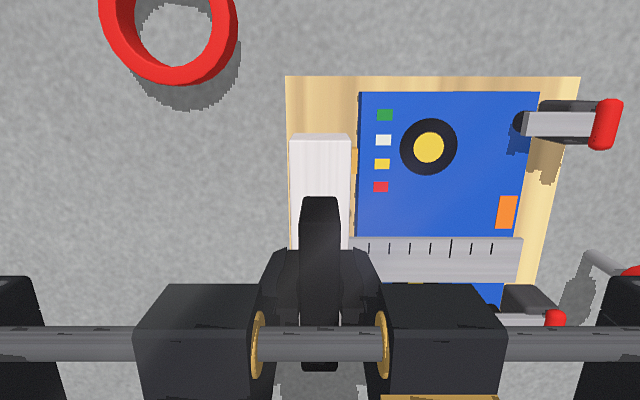

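The picture shows the square held level over the ledge. The blade's far edge is at row ~237 (columns 370–520), and the tab at (507,212) will lie just ahead of its tip.

```bash
python3 - <<'E'
from h import *
import pickle
c=pickle.load(open('w6.pkl','rb'));im=cv2.imread('pics/w6.png')
h=cv2.cvtColor(im,cv2.COLOR_BGR2HSV);S=h[...,1];z=.121-.031+.024
up=[];lo=[]
for u in range(395,495):
    g=S[222:300,u]<80; q=np.where(g)[0]
    up.append(ray(c,u,q.min()+222-.5,z)[:2]*1000)
    lo.append(ray(c,u,q.max()+222+.5,z)[:2]*1000)
T=np.array([503.5,-12.9]);a=np.radians(7.83);X=np.array([np.cos(a),np.sin(a)]);Y=np.array([-X[1],X[0]])
for nm,L in(('up',up),('lo',lo)):
    L=np.array(L,np.float32);f=cv2.fitLine(L,cv2.DIST_HUBER,0,.01,.01).ravel();print(nm,np.degrees(np.arctan(f[1]/f[0])),'square y',np.median((L-T)@Y),'x',((L-T)@X)[[0,-1]])
# stock left edge, tool frame
tab=np.array([631.46,3.33])
print('tab y in square if origin=T',(tab-T)@Y, (tab-T)@X)
O=h[...,0];m=(O>4)&(O<16)&(S>170)&(h[...,2]>150);m[:190]=0;m[235:]=0;m[:,:490]=0;m[:,525:]=0
v,u=np.where(m);tp=ray(c,u.mean(),v.mean(),.041)[:2]*1000;print('tab now',tp,(tp-T)@Y)
bl=(O>105)&(O<125)&(S>120);E=[]
for v in range(110,225):
    q=np.where(bl[v,340:400])[0]; E.append(ray(c,q.min()+340-.5,v,.04)[:2]*1000)
E=np.array(E,np.float32);f=cv2.fitLine(E,cv2.DIST_HUBER,0,.01,.01).ravel();d=f[:2]*np.sign(f[1]);print('edge yaw',np.degrees(np.arctan2(-d[0],d[1])),'edge x in tool',(f[2:]-T)@X)
E
```

```text
up 7.84697 square y 13.827114831206721 x [35.81931701 82.76871416]
lo 7.865908 square y -21.556728642697635 x [38.21667907 87.65340527]
tab y in square if origin=T -1.3538601378860213 128.97806620789075
tab now [631.20001264   4.90731941] 0.24417256534898638
edge yaw 7.988929 edge x in tool 23.911657926515836
```

Request:
{"name": "move_arm", "arguments": {"targets": [[[0,-2,0,0,0,0,0],[0,-2,0,15,0,0,0],[0,-2,0,35,0,0,0],[0,-2,0,52,0,0,0],[0,-2,0,62,0,0,0],[0,-2,0,66,0,0,0],[0,-2,0,66,0,0,0],[0,-2,0,66,0,0,0]]]}}

```text
clock: 16.5
tool_pos: [0.5043, -0.0153, 0.0556]
eef_rot: [0.657, 0.754, 0.0, 0.0]
contact_force: [-0.3, -0.1, -4.4]
opening: 0.177
finger_force: 50.0
```

Request:
{"name": "move_arm", "arguments": {"targets": [[[0,0,0,1.5,0,0,0],[0,0,0,3,0,0,0],[0,0,0,4,0,0,0],[0,0,0,4.5,0,0,0],[0,0,0,4.5,0,0,0]]]}}

```text
clock: 17.12
tool_pos: [0.5041, -0.0154, 0.0512]
eef_rot: [0.657, 0.754, 0.0, 0.0]
contact_force: [-0.4, -0.2, 4.5]
opening: 0.178
finger_force: 50.0
```

Request:
{"name": "move_arm", "arguments": {"targets": [[[0,0,0,-0.3,0,0,0],[0,0,2,-0.3,0,0,0],[0,0,4,-0.3,0,0,0],[0,0,6,-0.3,0,0,0],[0,0,7.5,-0.3,0,0,0],[0,0,7.5,-0.3,0,0,0]]]}}

```text
clock: 17.88
tool_pos: [0.509, -0.0149, 0.0511]
eef_rot: [0.657, 0.754, -0.002, -0.001]
contact_force: [-5.3, -0.7, 9.3]
opening: 0.178
finger_force: 50.0
```

Request:
{"name": "move_arm", "arguments": {"targets": [[[0,0,0,-1,0,0,0],[0,0,0,-1,0,0,0],[0,0,0,-1,0,0,0]]]}}

```text
clock: 18.25
tool_pos: [0.5117, -0.0142, 0.0517]
eef_rot: [0.657, 0.754, 0.0, 0.0]
contact_force: [-0.2, -0.4, -3.4]
opening: 0.179
finger_force: 50.0
```

```bash
python3 - <<'E'
from h import *
import pickle
s=r.get_state();print(yaw(),s['tool_pos'],s['contact_force'],s['moment'],s['eef_rot'])
im=snap('wrist','w7.png');c=r.camera_info('wrist');pickle.dump(c,open('w7.pkl','wb'))
b=im[60:300,250:560,::-1];cv2.imwrite('pics/w7c.png',cv2.resize(b,None,fx=2.5,fy=2.5,interpolation=cv2.INTER_CUBIC))
go(.5155,-.0125,.051,97.8)
E
```

```text
97.82382378282233 [ 0.51171109 -0.01422119  0.05173795] [-0.23192323 -0.37094616 -3.4152836 ] [-0.0351644  -0.05088354 -0.03840124] [6.57218565e-01 7.53700028e-01 1.59754777e-04 1.21183432e-05]
d [1.2 4.  0.8] rot [ 0. -0.  0.]
```

View pics/w7c.png

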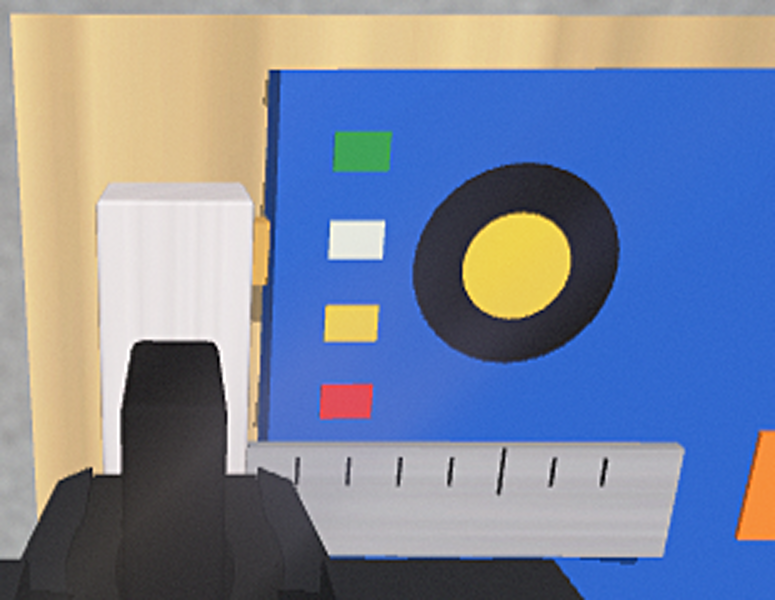

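The enlarged view shows the stock nearly touching, with the left feeler at crop (262,250) just at the panel edge. The tab at (757,487) sits slightly towards +y of the blade's centre line (row ~501). I'll measure that offset.

```bash
python3 - <<'E'
from h import *
import pickle
c=pickle.load(open('w7.pkl','rb'));im=cv2.imread('pics/w7.png')
h=cv2.cvtColor(im,cv2.COLOR_BGR2HSV);S=h[...,1];O=h[...,0]
T=np.array([511.7,-14.2]);a=np.radians(7.82);X=np.array([np.cos(a),np.sin(a)]);Y=np.array([-X[1],X[0]])
up=[];lo=[]
for u in range(395,512):
    q=np.where(S[222:300,u]<80)[0]; up.append((u,q.min()+222-.5)); 
    if u>490: lo.append((u,q.max()+222.5))
for nm,L in(('up',up),('lo',lo)):
    W=np.array([ray(c,*p,.0445)[:2]*1000 for p in L]);print(nm,L[-1],np.median((W-T)@Y),((W-T)@Y)[[0,-1]])
m=(O>4)&(O<16)&(S>170)&(h[...,2]>150);m[:210]=0;m[300:]=0;m[:,:530]=0;m[:,590:]=0
v,u=np.where(m);tp=ray(c,u.mean(),v.mean(),.041)[:2]*1000;print('tab',u.min(),u.max(),v.min(),v.max(),tp,(tp-T)@Y,(tp-T)@X)
bl=(O>105)&(O<125)&(S>120)&(h[...,2]>150);E=[];F=[];w=(S<30)&(h[...,2]>200)
for v in range(145,230):
    q=np.where(bl[v,340:400])[0]; E.append((ray(c,q.min()+340-.5,v,.04)[:2]*1000-T)@X)
    q=np.where(w[v,300:365])[0]; F.append((ray(c,q.max()+300.5,v,.0466)[:2]*1000-T)@X)
print('edge x in tool frame',E[5],E[-5],'stock face',F[5],F[-5])
E
```

```text
up (511, np.float64(236.5)) 12.713695672655518 [12.74399407 12.68341229]
lo (511, np.float64(282.5)) -12.74336853049816 [-12.73903762 -12.74769905]
tab 544 578 233 275 [630.80729939   3.99932445] 1.8241721805054127 120.4758754888576
edge x in tool frame 17.416673926928503 17.218019818456447 stock face 12.697082187781598 12.689128238332652
```

Request:
{"name": "move_arm", "arguments": {"targets": [[[0,1.5,0,0,0,0,0],[0,1.5,1,0,0,0,0],[0,1.5,2,0,0,0,0],[0,1.5,3,0,0,0,0],[0,1.5,4,0,0,0,0],[0,1.5,5,0,0,0,0],[0,1.5,5,0,0,0,0]]]}}

```text
clock: 19.18
tool_pos: [0.5159, -0.0122, 0.0519]
eef_rot: [0.657, 0.754, -0.0, -0.0]
contact_force: [-0.8, -0.3, -3.5]
opening: 0.173
finger_force: 50.0
```

Request:
{"name": "move_arm", "arguments": {"targets": [[[0,0,0.5,0,0,0,0],[0,0,1,0,0,0,0],[0,0,1.5,0,0,0,0],[0,0,1.5,0,0,0,0]]]}}

```text
clock: 19.68
tool_pos: [0.5163, -0.0123, 0.0518]
eef_rot: [0.657, 0.754, -0.001, -0.001]
contact_force: [-5.1, 0.0, -2.2]
opening: 0.18
finger_force: 50.0
```

Request:
{"name": "move_arm", "arguments": {"targets": [[[0,0,1,0,0,0,0],[0,0,1.5,0,0,0,0],[0,0,1.5,0.4,0,0,0],[0,0,1.5,0.8,0,0,0],[0,0,1.5,0.8,0,0,0]]]}}

```text
clock: 20.3
tool_pos: [0.5163, -0.0124, 0.0512]
eef_rot: [0.657, 0.754, -0.002, -0.001]
contact_force: [-8.4, -0.7, 2.7]
opening: 0.178
finger_force: 50.0
```

```bash
python3 - <<'E'
from h import *
s=r.get_state();print(yaw(),s['tool_pos'],s['contact_force'],s['moment'],s['eef_rot'])
im=snap('wrist','w8.png');c=r.camera_info('wrist')
h=cv2.cvtColor(im,cv2.COLOR_RGB2HSV);S=h[...,1];O=h[...,0];V=h[...,2]
bl=(O>105)&(O<125)&(S>120)&(V>150);w=(S<30)&(V>200)
T=s['tool_pos'][:2]*1000;a=np.radians(yaw()-90);X=np.array([np.cos(a),np.sin(a)]);Y=np.array([-X[1],X[0]])
for v in range(140,232,10):
    e=np.where(bl[v,340:400])[0].min()+340-.5;f=np.where(w[v,300:365])[0].max()+300.5
    print(v,e,f,((ray(c,e,v,.04)[:2]*1000-T)@X-(ray(c,f,v,.0455)[:2]*1000-T)@X).round(2))
m=(O>4)&(O<16)&(S>170)&(V>150);m[:210]=0;m[300:]=0;m[:,:520]=0;m[:,590:]=0
v,u=np.where(m);tp=ray(c,u.mean(),v.mean(),.041)[:2]*1000;print('tab',tp,(tp-T)@Y,(tp-T)@X)
E
```

```text
97.8384866758489 [ 0.51631055 -0.01239435  0.05116997] [-8.4497769  -0.73580447  2.7008113 ] [-0.15873993  1.72262976  0.08978941] [ 0.65712116  0.75378051 -0.00232501 -0.00114565]
140 350.5 349.5 0.89
150 350.5 349.5 0.9
160 350.5 349.5 0.91
170 350.5 349.5 0.92
180 349.5 349.5 0.46
190 349.5 348.5 0.92
200 349.5 348.5 0.93
210 349.5 348.5 0.94
220 348.5 348.5 0.46
230 348.5 348.5 0.46
tab [630.89344617   3.96341689] 0.5779676686597718 115.74317068995586
```

Request:
{"name": "move_arm", "arguments": {"targets": [[[0.5,0,0,0,0,0,0],[0.5,0,0,0,0,0,0],[0.5,0,0,0,0,0,0],[0.5,0,0,0,0,0,0],[0.5,0,0,0,0,0,0],[0.5,0,0,0,0,0,0]]]}}

```text
clock: 21.1
tool_pos: [0.5192, -0.0117, 0.0512]
eef_rot: [0.657, 0.754, 0.0, 0.0]
contact_force: [0.1, -0.2, -0.3]
opening: 0.499
finger_force: 0.0
```

Request:
{"name": "move_arm", "arguments": {"targets": [[[0.5,0,0,-10,0,0,0],[0.5,0,0,-40,0,0,0],[0.5,0,0,-80,0,0,0],[0.5,-30,0,-120,0,0,0],[0.5,-60,0,-150,0,0,0],[0.5,-60,0,-150,0,0,0]]]}}

```text
clock: 21.85
tool_pos: [0.5286, -0.074, 0.2035]
eef_rot: [0.659, 0.752, 0.001, 0.002]
contact_force: [0.5, -0.3, 0.2]
opening: 0.499
finger_force: 0.0
```

```bash
python3 - <<'E'
from h import *
import pickle
s=r.get_state();print(yaw(),s['tool_pos'],s['contact_force'],s['clock'])
im=snap('wrist','w9.png');c=r.camera_info('wrist');pickle.dump(c,open('w9.pkl','wb'))
cv2.imwrite('pics/w9c.png',cv2.resize(im[20:300,220:560,::-1],None,fx=2.1,fy=2.1,interpolation=cv2.INTER_CUBIC))
E
```

```text
97.52128964403204 [ 0.52861182 -0.07397949  0.203511  ] [ 0.51927226 -0.31625422  0.15343957] 21.85
```

View pics/w9c.png

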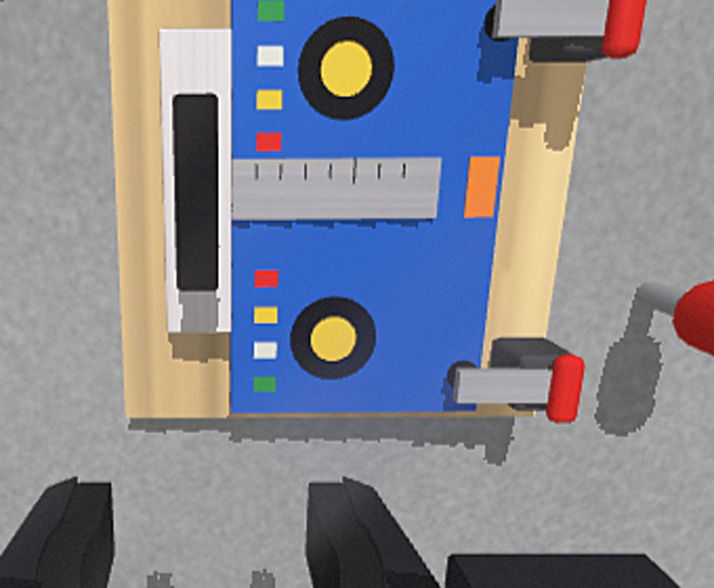

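The view shows the stock flush along the panel edge (crop column ~231, rows 30–332). The blade is centred at row ~188 and the tab at row ~187. I'll do a numeric gap check at both ends, then hand in.

```bash
python3 - <<'E'
from h import *
import pickle
c=pickle.load(open('w9.pkl','rb'));im=cv2.imread('pics/w9.png')
h=cv2.cvtColor(im,cv2.COLOR_BGR2HSV);O,S,V=cv2.split(h)
bl=(O>105)&(O<125)&(S>120)&(V>120);w=(S<40)&(V>185)
a=np.radians(7.8);X=np.array([np.cos(a),np.sin(a)]);Y=np.array([-X[1],X[0]])
for v in(36,45,60,80,140,155,165,174):
    e=np.where(bl[v,310:360])[0].min()+309.5;f=np.where(w[v,285:340])[0].max()+285.5
    print(v,e,f,'gap',(ray(c,e,v,.04)[:2]-ray(c,f,v,.046)[:2])@X*1000)
m=(O>4)&(O<16)&(S>170)&(V>150);m[:85]=0;m[130:]=0;m[:,:435]=0;m[:,465:]=0
vt,ut=np.where(m);t=ray(c,ut.mean(),vt.mean(),.041)[:2]
q=[np.where(S[80:130,u]<80)[0]+80 for u in(380,400,420)]
print('blade-tab y mm',[(ray(c,u,x.min()-.5,.044)[:2]-t)@Y*1000 for u,x in zip((380,400,420),q)],'(ideal +12)')
E
```

```text
36 330.5 329.5 gap 0.9773478481170536
45 330.5 329.5 gap 0.984126850727384
60 330.5 329.5 gap 0.9956535987654919
80 330.5 329.5 gap 1.011483470377794
140 329.5 329.5 gap 0.17193740681330008
155 329.5 329.5 gap 0.17331198649232762
165 329.5 329.5 gap 0.17424954303713425
174 329.5 329.5 gap 0.17510828303413917
blade-tab y mm [np.float64(11.81229058886352), np.float64(11.74825812501982), np.float64(11.684222364807376)] (ideal +12)
```

```bash
python3 -c "
from plant import r
print(r.finish_job())"
```

```text
the job is handed in; nothing more can be done
None
```

I handed the job in at about 22 s with both parts done, but no verdict came back. The pin is parked upright in the fork's notch, and the square lies on the ledge with its stock within about 1 mm of the panel edge at both ends and its blade within about 0.5 mm of the tab. I viewed 11 pictures, one over the limit of 10.

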